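Put the gravers away in the latched case

ROBOT

A 7-joint arm with a two-finger parallel gripper is mounted at the origin on the work surface. World frame = base frame: x ahead of the robot, y to its left, z up, the work surface at z = 0. Lengths are in m, angles in rad, forces in N, time in s.
With the tool pointing down it reaches from about 0.4 to 0.925 m from the base axis. Payload 4.1 kg.
Tool frame: the origin (TCP) lies midway between the tips of the shut fingers; the grasp point (between the pads) lies 19 mm behind it; z points along the fingers, y is the line along which they close (so a half turn about z gives the same grasp; the last joint's range is limited). The gripper opens to 85 mm and grips with 20 to 120 N. Pads are 22 mm wide; open, the fingers measure 114 mm over their backs; the gripper's body (76 mm by 85 mm) begins 54 mm behind the grasp point. The pads swing forward as they close: fully open they stand 13 mm farther back than shut.
Start: joints at [1.058, 0.398, 0.045, 1.537, -0.019, 1.207, -0.051], TCP at [0.261, -0.595, 0.231] pointing down, gripper open.
Joint ranges: [-2.82, 2.82], [-0.49, 2.23], [-1.37, 1.46], [0, 2.46], [-1.36, 4.5], [0.23, 2], [-2.94, 2.94]. Speed limits (rad/s): [2.57, 2.57, 3.14, 3.14, 3.14, 3.14, 3.14].

INTERFACE

Orientations are given as a rotation vector (axis times angle).
In Python, from rig import manip gives the robot as it stands.
- The arm moves only by the tool move_arm, never from a script. Its argument "rows" is text: rows parted by semicolons, each of 7 numbers parted by spaces: the shift along the world's x, y, z in m, then the turn, a rotation vector about the world's x, y, z in degrees, then the gripper's target within -1 to 1 (shut at 1, half-way at 0, fully open at -1). In form: tx ty tz wx wy wz jaw; .... A call has exactly 5 rows; each row is the pose to reach, as a shift and turn from the pose commanded when the call began; what a row does not reach only later rows make up. A row lasts 1/10 s, in which the tool goes at most 50 mm and 8.59 degrees, less where a joint would pass 70% of its speed; a pose out of reach is approached as far as the arm can. A call with a gripper value outside its range is refused whole. The fingers move at their own pace and stop on an object; "squeeze" is the grip in N (left out, the last holds). Time passes only in rows, so rows that repeat a pose let the fingers close, or fill a call up. It gives the time, the measured TCP pose, the force, the opening and the grip force at its end, in the units of the state.
- manip.observe(): the state, without advancing time (a new reading comes with each control period).
- manip.get_image(name): name is "scene" or "side" or "wrist"; returns a dict with "img" (400x640x3 uint8, red, green, blue), "camera_matrix" (3x3 intrinsics, pixels), "k1" (the pictures are not rectified: a ray, as slopes to the right and down, at radius r is drawn at 1 + k1 r^2 times it, then the intrinsics apply), "pose" (4x4, takes a point from camera to world coordinates). Camera axes: x right, y down, z forward; pixel columns grow to the right and rows downward; lengths in m; the calibration is good to about 2 mm. A picture is of the moment at which its call begins. There is no depth.
- manip.hand_in(): hands the job in; it is judged then, once.
The state is a dict: "t": time; "joints": joint angles; "qvel": joint speeds; "joint_efforts": joint torques, N m; "eef_pos": TCP position; "ee_rot": TCP orientation; "force": force on the tool from outside, world axes, zero at the start; "wrist_torque": the same for the moment, N m; "opening": opening from 0.0 (shut) to 1.0 (fully open); "grasp_force": force on a finger pad.
Only numpy, scipy, OpenCV 4.12 (cv2) and the standard library are available. Lean on these libraries where they do the work, as an engineer would, in place of code of your own. Each camera call takes 0.05 s, during which the arm holds its last target. There are 200 camera calls.

TASK

Put the gravers away: press the thumb latch so that the lid of the graver case pops open, lay every graver that is on the bench across the two raised rails inside, side by side and roughly square to the rails, handles towards the latch, then swing the lid over and snap it shut so that the latch holds it. Leave the wax, the spool and the dish where they are.

Things in the scene. Friction and masses are not known exactly. Their poses are not given: they have to be found in the camera images.
- case: grey steel graver case, fixed: a tray 150 (x) by 266 (y) by 52 mm high, walls and floor 6 mm, under a hinged lid. Origin: centre of its underside; z up, x from latch (front) to hinge. Inside, two brass rails run along y (252 mm) at x = -34 and +34 mm, 7 mm wide, tops 26 mm above the bench. Room for five gravers 46 mm apart
- lid (a joint): lid angle, rad: 0 shut, 1.75 fully open (leaning a little back past upright, its edge 212 mm above the bench). The lid is a plate 150 by 266 by 7 mm, top 60 mm above the bench when shut, turning about the case's y axis. A weak spring (force at the front edge about 1 N) throws it fully open in about 1.5 s and keeps it open unless the latch holds it
- lid_hinge (a point): middle of the hinge line, 75 mm behind the case's centre (+x), 52.5 mm above the bench; fixed
- lid_front (a point): middle of the lid's front edge, outer (top) face, 150 mm from the hinge; moves with the lid. A steel tab 30 mm wide sticks out 9 mm further, under the latch hook when shut. To shut: swing the lid over from behind, then press its front part down with 5 to 20 N until the hook snaps over the tab (angle then stays below 0.02)
- latch (a joint): angle of the thumb latch, rad: 0 at rest, grows as its pad is pressed down, 0.35 at its stop. From about 0.22 the hook lets go of the lid. Sprung back to 0; pressing the pad takes about 2 to 4 N
- latch_pad (a point): point to press on the black thumb pad of the latch: its top face, 45 mm above the bench, 126 mm in front (-x) of the case's centre. The pad is 32 mm wide (y), reaches 13 mm further to the front, and sinks about 14 mm here at its stop; free space lies under it. Its steel hook stands at the case wall, 69 mm high
- wax: bystander: upright blue wax cylinder, 36 mm diameter, 60 mm high; origin under its centre
- spool: bystander: white spool of brass wire, 60 mm diameter, 22 mm high; origin under its centre
- dish: bystander: small white bowl, 70 mm across, 25 mm high; origin under its centre
- graver1: a graver, 110 mm long, about 50 g: square dark wooden handle 68 mm long, 18 by 18 mm, then a square steel blade 42 mm long, 8 by 8 mm, on the same axis. Origin: on that axis, halfway along the 110 mm (the balance point, 13 mm inside the handle); 9 mm above the bench when lying. x points to the blade end; any of its four sides may lie down. May be absent
- graver1_tip (a point): the end of the blade of graver 1, 55 mm along x from its origin
- graver2: a graver, 110 mm long, about 50 g: square dark wooden handle 68 mm long, 18 by 18 mm, then a square steel blade 42 mm long, 8 by 8 mm, on the same axis. Origin: on that axis, halfway along the 110 mm (the balance point, 13 mm inside the handle); 9 mm above the bench when lying. x points to the blade end; any of its four sides may lie down. May be absent
- graver2_tip (a point): the end of the blade of graver 2, 55 mm along x from its origin
- graver3: a graver, 110 mm long, about 50 g: square dark wooden handle 68 mm long, 18 by 18 mm, then a square steel blade 42 mm long, 8 by 8 mm, on the same axis. Origin: on that axis, halfway along the 110 mm (the balance point, 13 mm inside the handle); 9 mm above the bench when lying. x points to the blade end; any of its four sides may lie down. May be absent
- graver3_tip (a point): the end of the blade of graver 3, 55 mm along x from its origin
- graver4: a graver, 110 mm long, about 50 g: square dark wooden handle 68 mm long, 18 by 18 mm, then a square steel blade 42 mm long, 8 by 8 mm, on the same axis. Origin: on that axis, halfway along the 110 mm (the balance point, 13 mm inside the handle); 9 mm above the bench when lying. x points to the blade end; any of its four sides may lie down. May be absent
- graver4_tip (a point): the end of the blade of graver 4, 55 mm along x from its origin
- graver5: a graver, 110 mm long, about 50 g: square dark wooden handle 68 mm long, 18 by 18 mm, then a square steel blade 42 mm long, 8 by 8 mm, on the same axis. Origin: on that axis, halfway along the 110 mm (the balance point, 13 mm inside the handle); 9 mm above the bench when lying. x points to the blade end; any of its four sides may lie down. May be absent
- graver5_tip (a point): the end of the blade of graver 5, 55 mm along x from its origin
Not all that is in view belongs to the job. Leave any pink or red look-alike of the graver2 alone.

How it is judged:
By the outcome, as a careful person would: the job done as asked, in the order asked, and still so for the second after the job is handed in, with the robot touching nothing.
Of graver1, graver2, graver3, graver4, graver5 only 3 to 5 are there at a start; the rules pass over those that are not, and their reading is None.
At some moment in a run one of graver1, graver2, graver3, graver4, graver5 may be knocked a few centimetres aside while the robot is not near it.
Once in a run the grip may slacken for a moment while it holds something.
It also fails if it takes over 210 s, if anything falls off the work surface, if the arm or the gripper's body presses on something with over 40 N, if the wrist force passes 120 N, or if a joint passes its speed limit or range.

## Working session

There is one attempt and no reset: what is moved stays moved. The work goes in short steps, Python scripts to look and compute and a tool call to move; the robot and the scene stay as the last step left them, time stands still between calls to the robot, and variables do not carry over. Pictures are saved under pics/ and viewed, at most 14 in all, crops included, and the job is handed in when it is done.

Besides the shell and the picture viewer there is one more tool, called after ">>>" as name(argument=value, ...) on one line, values as JSON. move_arm: Moves the arm, as the interface text tells. Its arguments: {"type":"object","properties":{"rows":{"type":"string"},"squeeze":{"type":"number"}},"required":["rows"]}

```bash
mkdir -p pics && cat > h.py <<'E'
import numpy as np, cv2
from rig import manip
def get(n):
    d=manip.get_image(n); return d
def save(d,fn,crop=None,s=1):
    im=d["img"][:,:,::-1]
    if crop: x0,y0,x1,y1=crop; im=im[y0:y1,x0:x1]
    if s!=1: im=cv2.resize(im,None,fx=s,fy=s,interpolation=cv2.INTER_CUBIC)
    cv2.imwrite("pics/"+fn,im)
def ray(d,px):
    K=d["camera_matrix"];k=d["k1"];px=np.atleast_2d(np.asarray(px,float))
    q=np.c_[(px[:,0]-K[0,2])/K[0,0],(px[:,1]-K[1,2])/K[1,1]]
    u=q.copy()
    for _ in range(20): u=q/(1+k*(u**2).sum(1,keepdims=True))
    P=d["pose"]; return P[:3,3],np.c_[u,np.ones(len(u))]@P[:3,:3].T
def plane(d,px,z):
    o,r=ray(d,px); return o+r*((z-o[2])/r[:,2])[:,None]
def proj(d,X):
    X=np.atleast_2d(X);P=d["pose"];c=(X-P[:3,3])@P[:3,:3];u=c[:,:2]/c[:,2:]
    u=u*(1+d["k1"]*(u**2).sum(1,keepdims=True));K=d["camera_matrix"]
    return np.c_[u[:,0]*K[0,0]+K[0,2],u[:,1]*K[1,1]+K[1,2]]
E
python3 - <<'E'
from h import *
import pickle
D={n:get(n) for n in("scene","side","wrist")}
pickle.dump(D,open("d0.pkl","wb"))
for n in D: print(n,D[n]["pose"].round(3).tolist(),D[n]["camera_matrix"][0,0],D[n]["k1"])
im=np.vstack([D["scene"]["img"],D["side"]["img"]])
cv2.imwrite("pics/a.png",cv2.resize(im[:,:,::-1],(480,600)))
save(D["scene"],"scene0.png",None,1.25); save(D["side"],"side0.png",None,1.25)
s=manip.observe();print(s)
E
```

```text
scene [[-0.539, 0.692, -0.48, 1.155], [0.842, 0.452, -0.294, 0.219], [0.014, -0.562, -0.827, 1.071], [0.0, 0.0, 0.0, 1.0]] 454.1902276650186 -0.13231541426161084
side [[0.996, -0.065, 0.065, 0.497], [-0.089, -0.514, 0.853, -0.911], [-0.022, -0.855, -0.518, 0.562], [0.0, 0.0, 0.0, 1.0]] 364.68492457529857 -0.05267711964563982
wrist [[0.402, -0.882, -0.244, 0.322], [-0.916, -0.388, -0.104, -0.567], [-0.003, 0.266, -0.964, 0.374], [0.0, 0.0, 0.0, 1.0]] 276.74398298268005 -0.03861400206842194
{'t': 0.15, 'joints': array([ 1.05798527,  0.39904776,  0.04504605,  1.53759421, -0.01871604,
        1.20688819, -0.0507314 ]), 'qvel': array([ 0.00063521, -0.0024069 , -0.00097583, -0.00490104,  0.0001276 ,
       -0.00087211,  0.00071028]), 'joint_efforts': array([ 2.29821482e-03, -4.75560308e+01,  1.36699755e+00, -2.54512095e+01,
        1.17797067e-02,  6.44631873e-03,  1.54052035e-06]), 'eef_pos': array([ 0.26119962, -0.59468256,  0.23048403]), 'ee_rot': array([-3.07313420e+00, -6.45190380e-01,  6.32370204e-04]), 'force': array([ 1.11588143,  0.45721797, -0.34060989]), 'wrist_torque': array([ 0.05287534, -0.01442334,  0.02465977]), 'grasp_force': 0.0, 'opening': 1.0007151331849011}
```

View pics/scene0.png

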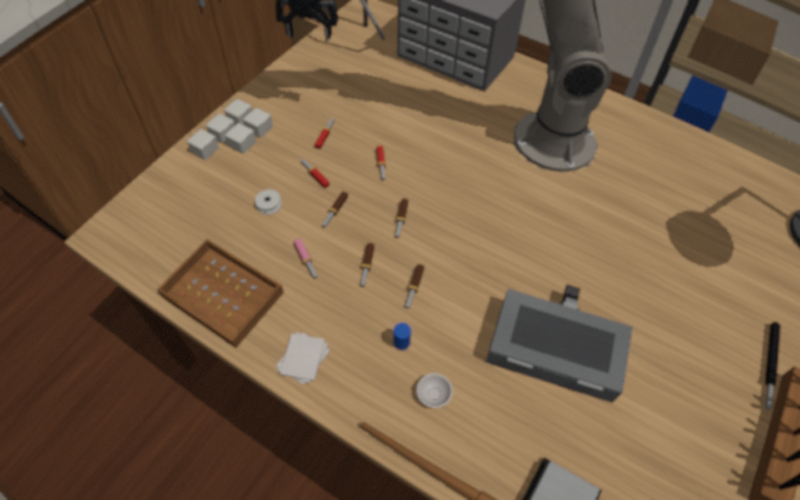

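View pics/side0.png

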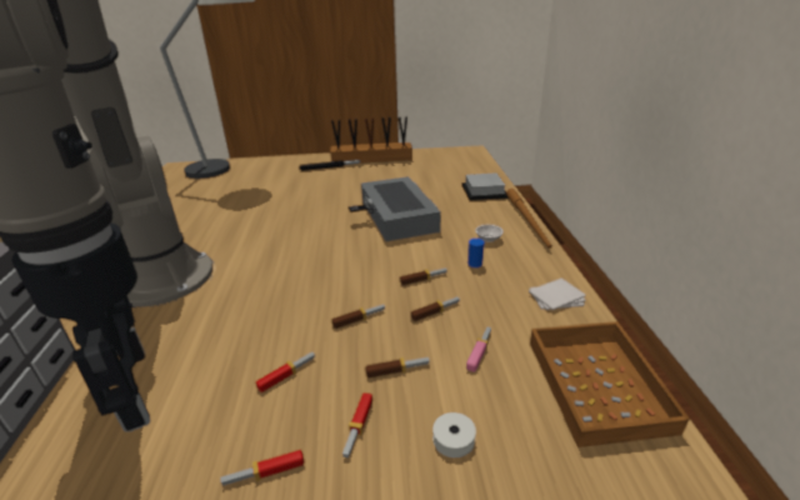

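The four brown-handled tools (scene px at 1.25x: (336,208), (402,217), (367,263), (415,285)) fit the graver description. The pink one (306,258) and three red ones (325,133), (381,162), (316,174) are look-alikes to leave alone. The case is at (560,343), with its latch at (571,296).

```bash
cat >> h.py <<'E'
def gravers(d,z=0.009,box=None):
    """brown handles -> list of (origin xy, yaw of blade) from handle rect + blade side"""
    im=d["img"];hsv=cv2.cvtColor(im,cv2.COLOR_RGB2HSV)
    m=((hsv[...,0]<14)&(hsv[...,1]>95)&(hsv[...,2]<125)&(hsv[...,2]>15)).astype(np.uint8)
    n,l,st,c=cv2.connectedComponentsWithStats(m)
    out=[]
    for i in range(1,n):
        if st[i,4]<60: continue
        ys,xs=np.nonzero(l==i)
        W=plane(d,np.c_[xs,ys],z)[:,:2]
        r=cv2.minAreaRect((W*1000).astype(np.float32))
        a,b=max(r[1]),min(r[1])
        if not(45<a<100 and 8<b<45): continue
        W0=W.mean(0);u=np.linalg.svd(W-W0,full_matrices=False)[2][0]
        # blade: grey pixels on which side
        sc=[]
        for s in(1,-1):
            q=proj(d,np.r_[W0+s*u*0.055,z]*1.0)[0].round().astype(int)
            if not(0<=q[0]<640 and 0<=q[1]<400): sc.append(999);continue
            sc.append(int(hsv[q[1],q[0],1]))
        s=1 if sc[0]<sc[1] else -1
        u=u*s
        out.append((W0+u*0.021,np.degrees(np.arctan2(u[1],u[0])),c[i].round(),(round(a),round(b)),sc))
    return out
E
python3 - <<'E'
from h import *
import pickle
D=pickle.load(open("d0.pkl","rb"))
for n in("scene","side"):
    for g in gravers(D[n],0.011): print(n,g[0].round(3),round(g[1]),g[2],g[3],g[4])
d=D["scene"];hsv=cv2.cvtColor(d["img"],cv2.COLOR_RGB2HSV)
m=((hsv[...,1]<70)&(hsv[...,2]<140)).astype(np.uint8)
x0,y0,x1,y1=370,220,520,330
mm=np.zeros_like(m);mm[y0:y1,x0:x1]=m[y0:y1,x0:x1]
n,l,st,c=cv2.connectedComponentsWithStats(mm);i=1+st[1:,4].argmax();print(st[i],c[i])
cnt=max(cv2.findContours((l==i).astype(np.uint8),0,1)[0],key=len)
print(cv2.approxPolyDP(cnt,3,True)[:,0].tolist())
print(hsv[240:320:8,440].tolist())
save(d,"case0.png",(375,215,520,325),5)
for n,p in(("wax",(401,336)),("dish",(434,390)),("spool",(268,202)),("pink",(306,258)),("trayc",(281,292))): print(n,plane(d,np.array(p)/1.25,0.02).round(3))
E
```

```text
scene [-0.351  0.142] -175 [513.  74.] (79, 32) [106, 34]
scene [ 0.511 -0.348] 9 [272. 160.] (51, 16) [11, 102]
scene [ 0.446 -0.204] 24 [322. 166.] (50, 15) [13, 104]
scene [ 0.599 -0.198] 25 [295. 203.] (52, 16) [11, 105]
scene [ 0.589 -0.08 ] 16 [334. 220.] (52, 16) [9, 104]
scene [ 0.782 -0.318] 180 [213. 242.] (88, 25) [152, 107]
side [ 0.595 -0.081] 19 [331. 222.] (59, 29) [122, 15]
side [ 0.604 -0.199] 28 [340. 249.] (63, 26) [123, 19]
side [ 0.452 -0.205] 26 [278. 255.] (59, 27) [121, 13]
side [ 0.517 -0.35 ] 9 [306. 295.] (58, 26) [122, 7]
side [ 0.335 -0.35 ] 39 [220. 305.] (65, 17) [121, 97]
side [ 0.331 -0.532] -165 [225. 375.] (61, 13) [119, 121]
[ 389  229  117   92 6887] [448.90315086 274.86743139]
[[406, 231], [390, 289], [487, 320], [497, 313], [503, 260], [463, 248], [460, 230], [453, 229], [449, 242]]
[[15, 77, 109], [60, 2, 105], [110, 11, 68], [0, 0, 64], [135, 8, 64], [90, 8, 64], [90, 3, 102], [60, 3, 77], [0, 5, 50], [17, 104, 162]]
wax [[ 0.717 -0.033  0.02 ]]
dish [[0.78  0.082 0.02 ]]
spool [[ 0.594 -0.487  0.02 ]]
pink [[ 0.671 -0.312  0.02 ]]
trayc [[ 0.77  -0.304  0.02 ]]
```

View pics/case0.png

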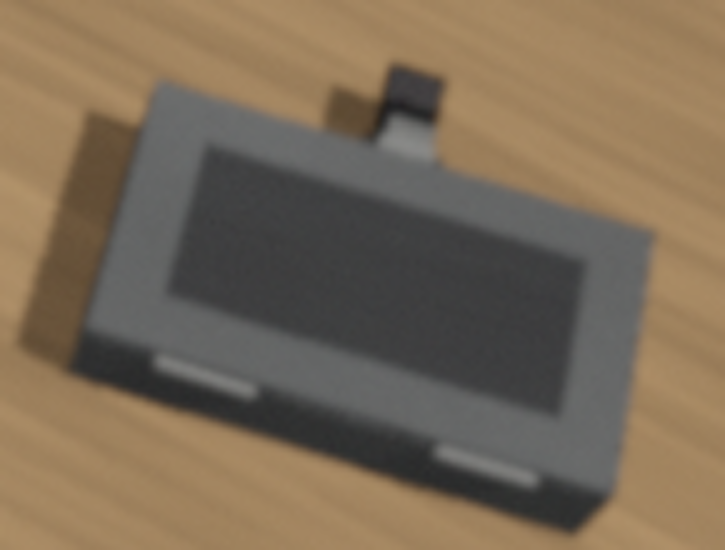

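Crop: lid top corners at (406,231), (505.4,261.4), (496.4,313.4) and (394,281) in full-image px. The black pad is at (458,232).

```bash
python3 - <<'E'
from h import *
import pickle
D=pickle.load(open("d0.pkl","rb"))
d=D["scene"]
C=plane(d,[(406,231),(505.4,261.4),(496.4,313.4),(394,281)],0.06)[:,:2]
print(C.round(4), [np.linalg.norm(C[i]-C[(i+1)%4]).round(4) for i in range(4)])
r=cv2.minAreaRect((C*1000).astype(np.float32));print(r)
c=C.mean(0)
yx=(C[1]-C[0]+C[2]-C[3]); a=np.arctan2(yx[1],yx[0])-np.pi/2
x=C[2]+C[3]-C[0]-C[1]; b=np.arctan2(x[1],x[0]);print("yaw",np.degrees([a,b]))
print("c",c,"pad from image",plane(d,(458,232),.045))
t=a
print("pad pred",c-0.126*np.array([np.cos(t),np.sin(t)]))
w=D["wrist"];T=np.eye(4)
s=manip.observe();from scipy.spatial.transform import Rotation as R
Rt=R.from_rotvec(s["ee_rot"]).as_matrix();print("tool",Rt.round(3).tolist())
print("cam in tool",(Rt.T@(w["pose"][:3,3]-s["eef_pos"])).round(4),(Rt.T@w["pose"][:3,:3]).round(3).tolist())
E
```

```text
[[0.5225 0.1047]
 [0.4638 0.3622]
 [0.6084 0.392 ]
 [0.665  0.1433]] [np.float64(0.2641), np.float64(0.1476), np.float64(0.2551), np.float64(0.1477)]
((565.1004638671875, 249.81539916992188), (147.5750732421875, 264.0604248046875), 12.83211612701416)
yaw [12.82946223 13.42330348]
c [0.56492544 0.25055638] pad from image [[0.43984982 0.2224879  0.045     ]]
pad pred [0.44207099 0.22257809]
tool [[0.916, 0.402, -0.001], [0.402, -0.916, 0.001], [-0.0, -0.002, -1.0]]
cam in tool [ 0.0666 -0.0008 -0.1431] [[-0.0, -0.964, -0.266], [1.0, 0.0, -0.001], [0.001, -0.266, 0.964]]
```

>>> move_arm(rows="0.024 0.034 0.01 0 0 0 1; 0.048 0.068 0.02 0 0 0 1; 0.072 0.102 0.03 0 0 0 1; 0.096 0.136 0.04 0 0 0 1; 0.12 0.17 0.05 0 0 0 1", squeeze=40)

```text
t: 0.65
eef_pos: [0.382, -0.4235, 0.2815]
ee_rot: [-3.074, -0.645, 0.0]
force: [1.0, -1.2, -0.1]
opening: 0.144
grasp_force: 0.0
```

>>> move_arm(rows="0.025 0.035 0.01 0 0 -4 1; 0.05 0.07 0.02 0 0 -8 1; 0.075 0.105 0.03 0 0 -10.7 1; 0.09 0.125 0.03 0 0 -10.7 1; 0.09 0.125 0.03 0 0 -10.7 1")

```text
t: 1.15
eef_pos: [0.4746, -0.2951, 0.3115]
ee_rot: [-3.118, -0.37, -0.003]
force: [-0.5, 0.5, -0.1]
opening: 0.001
grasp_force: 0.0
```

```bash
python3 - <<'E'
from h import *
import pickle
d=get("wrist");pickle.dump(d,open("w1.pkl","wb"));save(d,"w1.png")
for g in gravers(d,0.011): print(g[0].round(3),round(g[1]),g[2],g[3],g[4])
s=manip.observe();print(s["t"],s["eef_pos"],s["ee_rot"])
E
```

```text
[ 0.592 -0.078] 17 [200.  79.] (60, 21) [119, 3]
[ 0.602 -0.197] 25 [280.  90.] (62, 18) [119, 0]
[ 0.513 -0.349] 8 [358. 171.] (58, 19) [117, 2]
[ 0.449 -0.203] 23 [265. 189.] (58, 19) [120, 3]
[ 0.47  -0.419] 75 [405. 200.] (63, 12) [119, 118]
[ 0.32  -0.526] -160 [425. 276.] (74, 24) [18, 117]
1.2 [ 0.47254061 -0.29802866  0.31118318] [-3.12013597e+00 -3.63334867e-01  7.23664666e-05]
```

View pics/w1.png

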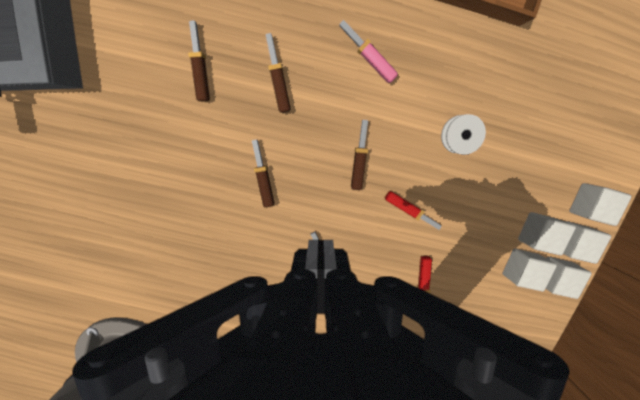

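The four brown, brass-ferruled gravers (px (200,79), (280,90), (358,171), (265,189)) are clearly told apart from the pink (368,52) and red (405,205), (425,270) ones. Next I press the latch.

>>> move_arm(rows="-0.002 0.047 0 0 0 0 1; -0.004 0.094 0 0 0 0 1; -0.006 0.141 0 0 0 0 1; -0.008 0.188 0 0 0 0 1; -0.01 0.235 0 0 0 0 1")

```text
t: 1.7
eef_pos: [0.4605, -0.0653, 0.3111]
ee_rot: [3.121, 0.351, -0.001]
force: [1.6, 0.8, -0.3]
opening: -0.002
grasp_force: 0.0
```

>>> move_arm(rows="-0.004 0.046 -0.01 0 0 0 1; -0.008 0.092 -0.02 0 0 0 1; -0.012 0.138 -0.03 0 0 0 1; -0.016 0.184 -0.04 0 0 0 1; -0.023 0.23 -0.05 0 0 0 1")

```text
t: 2.2
eef_pos: [0.4386, 0.1646, 0.2608]
ee_rot: [3.121, 0.35, 0.001]
force: [0.3, 0.6, 0.2]
opening: -0.003
grasp_force: 0.0
```

>>> move_arm(rows="0 0.02 -0.04 0 0 0 1; 0 0.04 -0.08 0 0 0 1; 0 0.0565 -0.12 0 0 0 1; 0 0.0565 -0.16 0 0 0 1; 0 0.0565 -0.17 0 0 0 1")

```text
t: 2.7
eef_pos: [0.4357, 0.2182, 0.0872]
ee_rot: [3.118, 0.354, -0.013]
force: [0.5, -1.3, 0.7]
opening: 0.0
grasp_force: 0.0
```

```bash
python3 - <<'E'
from h import *
d=get("wrist");save(d,"w2.png")
s=manip.observe();print(s["t"],s["eef_pos"],s["ee_rot"],s["force"])
print(proj(d,s["eef_pos"]))
E
```

```text
2.75 [0.4363303  0.21839238 0.08778552] [ 3.11857309  0.35303629 -0.01155187] [ 0.6777505  -0.98598825 -0.98622581]
[[321.84312467 252.57068583]]
```

View pics/w2.png

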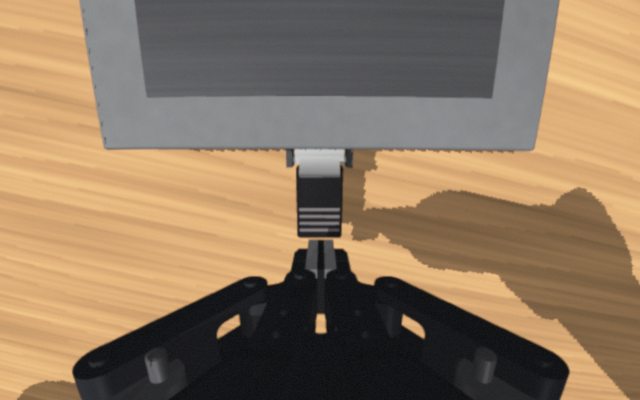

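The picture shows the pad at (320,180)–(320,236), centred on the fingers. The lid's front edge runs level from (105,149) to (535,150).

```bash
python3 - <<'E'
from h import *
d=get("wrist");s=manip.observe()
P=plane(d,[(320,236),(320,200)],.045);L=plane(d,[(105,149),(535,150)],.06)
print(P,L);e=L[1]-L[0];t=np.arctan2(e[1],e[0])-np.pi/2
if abs(t)>1.6:t+=np.pi
u=np.array([np.cos(t),np.sin(t)]);print(np.degrees(t),np.linalg.norm(e),"case c",L.mean(0)[:2]+.075*u)
c=L.mean(0)[:2]+.075*u
print("tcp in case",(s["eef_pos"][:2]-c)@u,(s["eef_pos"][:2]-c)@[-u[1],u[0]],"pad front in case",(P[0,:2]-c)@u)
E
```

```text
[[0.42947522 0.21787445 0.045     ]
 [0.4555029  0.22382841 0.045     ]] [[0.46145617 0.36182055 0.06      ]
 [0.52041206 0.10169601 0.06      ]]
12.770053194303724 0.2667218967616452 case c [0.56407899 0.24833619]
tcp in case -0.12957200241272698 -0.0004241818658850052 pad front in case -0.13800757372592876
```

>>> move_arm(rows="0 0 -0.02 0 0 0 1; 0 0 -0.038 0 0 0 1; 0 0 -0.046 0 0 0 1; 0 0 -0.051 0 0 0 1; 0 0 -0.056 0 0 0 1")

```text
t: 3.3
eef_pos: [0.4392, 0.2207, 0.0363]
ee_rot: [3.12, 0.354, 0.002]
force: [-1.9, -2.7, 3.5]
opening: 0.002
grasp_force: 1.8
```

>>> move_arm(rows="0 0 0 0 0 0 1; 0 0 0 0 0 0 1; -0.005 0 0.015 0 0 0 1; -0.01 0 0.05 0 0 0 1; -0.012 0 0.10 0 0 0 1")

```text
t: 3.8
eef_pos: [0.4245, 0.2212, 0.1349]
ee_rot: [3.121, 0.358, -0.007]
force: [0.6, -0.8, 0.6]
opening: 0.004
grasp_force: 0.0
```

>>> move_arm(rows="0.0 -0.03 0.05 0 0 0 1; 0 -0.08 0.08 0 0 0 -1; 0 -0.13 0.1 0 0 0 -1; 0 -0.18 0.12 0 0 0 -1; 0 -0.225 0.12 0 0 0 -1")

```text
t: 4.3
eef_pos: [0.4281, 0.0126, 0.2561]
ee_rot: [3.12, 0.359, 0.012]
force: [1.4, 0.6, 0.1]
opening: 0.681
grasp_force: 0.0
```

```bash
python3 - <<'E'
from h import *
w=get("wrist");d=get("scene")
a=w["img"];b=d["img"]
cv2.imwrite("pics/p3.png",cv2.resize(np.vstack([a,b])[:,:,::-1],(480,600)))
s=manip.observe();print(s["t"],s["eef_pos"],s["force"])
for g in gravers(w,0.011): print(g[0].round(3),round(g[1]),g[2],g[3],g[4])
for g in gravers(d,0.011): print(g[0].round(3),round(g[1]),g[2],g[3],g[4])
E
```

```text
4.4 [0.42743953 0.00658274 0.25466584] [ 0.00932637  0.57442316 -0.71229702]
[ 0.592 -0.079] 16 [417.  93.] (60, 20) [117, 2]
[ 0.602 -0.196] 25 [503. 107.] (60, 24) [120, 0]
[ 0.514 -0.347] 9 [569. 194.] (59, 29) [118, 2]
[ 0.448 -0.203] 24 [468. 214.] (58, 22) [117, 2]
[ 0.45  -0.435] -117 [596. 224.] (67, 17) [119, 120]
[ 0.369 -0.5  ] 13 [609. 296.] (67, 26) [119, 119]
[ 0.324 -0.341] 43 [522. 301.] (72, 26) [24, 15]
[-0.351  0.143] -178 [513.  74.] (79, 33) [106, 32]
[ 0.326 -0.342] 37 [304. 123.] (84, 24) [29, 112]
[ 0.51  -0.348] 7 [272. 160.] (53, 17) [11, 111]
[ 0.447 -0.203] 25 [322. 166.] (47, 16) [18, 105]
[ 0.599 -0.198] 25 [295. 203.] (52, 16) [11, 103]
[ 0.589 -0.08 ] 16 [334. 220.] (52, 17) [11, 103]
[ 0.905 -0.525] 7 [137. 226.] (55, 24) [102, 151]
[ 0.792 -0.319] -177 [211. 245.] (98, 22) [150, 150]
```

View pics/p3.png

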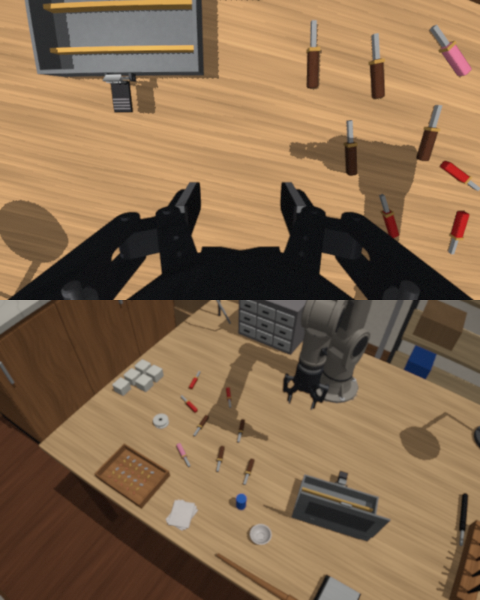

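The lid is open, as the wrist view (top) and scene view (bottom) both show, and the rails are clear. I go to the nearest graver, g1.

>>> move_arm(rows="0.034 -0.015 -0.022 0 0 3.5 -0.2; 0.068 -0.03 -0.044 0 0 3.5 -0.2; 0.102 -0.045 -0.066 0 0 3.5 -0.2; 0.136 -0.06 -0.09 0 0 3.5 -0.2; 0.17 -0.075 -0.115 0 0 3.5 -0.2")

```text
t: 4.9
eef_pos: [0.5986, -0.0612, 0.1373]
ee_rot: [-3.108, -0.452, -0.004]
force: [0.2, 0.3, 0.2]
opening: 0.6
grasp_force: 0.0
```

>>> move_arm(rows="0 0 -0.02 0 0 0 -0.2; 0 0 -0.04 0 0 0 -0.2; 0 0 -0.04 0 0 0 -0.2; 0 0 -0.04 0 0 0 -0.2; 0 0 -0.04 0 0 0 -0.2")

```text
t: 5.4
eef_pos: [0.5976, -0.0613, 0.0996]
ee_rot: [3.108, 0.452, 0.005]
force: [0.2, -0.2, 0.3]
opening: 0.601
grasp_force: 0.0
```

```bash
cat >> h.py <<'E'
from scipy.spatial.transform import Rotation as R
def rep():
    s=manip.observe();M=R.from_rotvec(s["ee_rot"]).as_matrix()
    print("t",round(s["t"],2),"tcp",s["eef_pos"].round(4),"yaw",np.degrees(np.arctan2(M[1,0],M[0,0])).round(1),"tilt",np.degrees(np.arccos(-M[2,2])).round(1),"F",s["force"].round(1),"open mm",(s["opening"]*85).round(1),"grip",s["grasp_force"])
    return s
def look(near=None):
    d=get("wrist");s=rep()
    for g in gravers(d,0.012):
        u=np.array([np.cos(np.radians(g[1])),np.sin(np.radians(g[1]))]);o=g[0]+.004*u
        if np.linalg.norm(o-s["eef_pos"][:2])<.2: print("g",o.round(4),"yaw",round(g[1],1),"px",g[2],g[3],g[4],"shift",(o-s["eef_pos"][:2]).round(4))
    return d
E
python3 -c "
from h import *
save(look(),'w4.png')"
```

```text
Traceback (most recent call last):
  File "h.py", line 52, in look
    d=get("wrist");s=rep()
                     ~~~^^
  File "h.py", line 49, in rep
    print("t",round(s["t"],2),"tcp",s["eef_pos"].round(4),"yaw",np.degrees(np.arctan2(M[1,0],M[0,0])).round(1),"tilt",np.degrees(np.arccos(-M[2,2])).round(1),"F",s["force"].round(1),"open mm",(s["opening"]*85).round(1),"grip",s["grasp_force"])
                                                                                                                                                                                                ^^^^^^^^^^^^^^^^^^^^^^^
AttributeError: 'float' object has no attribute 'round'
```

```bash
sed -i 's/(s\["opening"\]\*85).round(1)/round(float(s["opening"])*85,1)/' h.py && python3 -c "
from h import *
save(look(),'w4.png')"
```

```text
t 5.5 tcp [ 0.5974 -0.0616  0.0997] yaw 16.5 tilt 0.2 F [-0.4  0.2  0.2] open mm 51.2 grip 0.0
g [ 0.5939 -0.078 ] yaw 16.2 px [338. 246.] (59, 18) [118, 1] shift [-0.0036 -0.0164]
g [ 0.5666 -0.2154] yaw -149.7 px [465. 261.] (52, 22) [32, 39] shift [-0.0309 -0.1538]
```

View pics/w4.png

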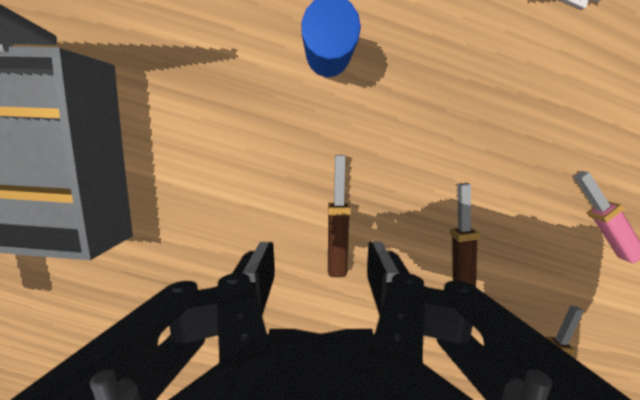

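The target graver lies centred at (338,246), with its blade up-image. Nothing is close to it. I descend and grip it.

>>> move_arm(rows="-0.003 -0.016 -0.02 0 0 0 -0.2; -0.003 -0.016 -0.05 0 0 0 -0.2; -0.003 -0.016 -0.08 0 0 0 -0.2; -0.003 -0.016 -0.094 0 0 0 -0.2; -0.003 -0.016 -0.094 0 0 0 -0.2", squeeze=60)

```text
t: 6.0
eef_pos: [0.5921, -0.0776, 0.0028]
ee_rot: [-3.108, -0.451, 0.005]
force: [0.0, -0.6, 0.1]
opening: 0.598
grasp_force: 0.0
```

>>> move_arm(rows="0 0 0 0 0 0 1; 0 0 0 0 0 0 1; 0 0 0 0 0 0 1; 0 0 0 0 0 0 1; 0 0 0 0 0 0 1")

```text
t: 6.5
eef_pos: [0.5951, -0.0778, 0.0061]
ee_rot: [3.108, 0.451, 0.005]
force: [-0.4, 0.3, 6.3]
opening: 0.189
grasp_force: 60.9
```

>>> move_arm(rows="0 0 0.02 0 0 0 1; 0 0 0.05 0 0 0 1; 0 0 0.08 0 0 0 1; 0 0 0.11 0 0 0 1; 0 0 0.11 0 0 0 1")

```text
t: 7.0
eef_pos: [0.597, -0.0779, 0.1192]
ee_rot: [3.106, 0.45, 0.015]
force: [1.2, 0.2, -0.9]
opening: 0.191
grasp_force: 60.1
```

```bash
python3 -c "
from h import *
save(look(),'w5.png')"
```

```text
t 7.05 tcp [ 0.5953 -0.078   0.1169] yaw 16.5 tilt 0.3 F [-0.3  0.9 -0.8] open mm 16.0 grip 60.081703662872314
g [ 0.6039 -0.195 ] yaw 25.8 px [440. 255.] (62, 22) [55, 5] shift [ 0.0086 -0.117 ]
g [ 0.483  -0.1111] yaw -163.6 px [320. 293.] (92, 35) [38, 153] shift [-0.1123 -0.0332]
```

>>> move_arm(rows="-0.005 0.04 0.01 0 0 -1 1; -0.01 0.08 0.015 0 0 -2 1; -0.015 0.12 0.015 0 0 -3 1; -0.02 0.16 0.015 0 0 -3.7 1; -0.025 0.2 0.015 0 0 -3.7 1")

```text
t: 7.55
eef_pos: [0.5671, 0.1233, 0.1279]
ee_rot: [3.121, 0.35, -0.003]
force: [0.7, 0.9, 0.1]
opening: 0.188
grasp_force: 60.1
```

>>> move_arm(rows="-0.005 0.04 0 0 0 0 1; -0.01 0.08 0 0 0 0 1; -0.015 0.12 0 0 0 0 1; -0.02 0.16 0 0 0 0 1; -0.0285 0.2075 0 0 0 0 1")

```text
t: 8.05
eef_pos: [0.5397, 0.329, 0.1275]
ee_rot: [3.12, 0.347, -0.003]
force: [0.2, 0.5, -1.1]
opening: 0.187
grasp_force: 60.1
```

>>> move_arm(rows="0 0 0 0 0 0 1; 0 0 -0.01 0 0 0 1; 0 0 -0.02 0 0 0 1; 0 0 -0.02 0 0 0 1; 0 0 -0.02 0 0 0 1")

```text
t: 8.55
eef_pos: [0.5401, 0.3276, 0.108]
ee_rot: [3.121, 0.346, -0.002]
force: [1.1, 0.4, -1.6]
opening: 0.19
grasp_force: 64.1
```

```bash
python3 -c "
from h import *
d=look();save(d,'w6.png')
c=np.array([.5641,.2485]);t=np.radians(12.8);u=np.array([np.cos(t),np.sin(t)]);v=np.array([-u[1],u[0]])
print([proj(d,np.r_[c+x*u+y*v,.026])[0].round() for x,y in((-34,126),(-34,40),(34,126),(34,40))] if 0 else [proj(d,np.r_[c+x*u+y*v,.026])[0].round() for x,y in((-.034,.04),(.034,.04))])"
```

```text
t 8.6 tcp [0.5404 0.3282 0.1087] yaw 12.7 tilt 0.1 F [0.3 0.7 0.1] open mm 15.6 grip 64.1122305393219
g [0.4292 0.3034] yaw -167.4 px [320. 293.] (89, 32) [55, 151] shift [-0.1112 -0.0248]
[array([370., 242.]), array([373., 165.])]
```

View pics/w6.png

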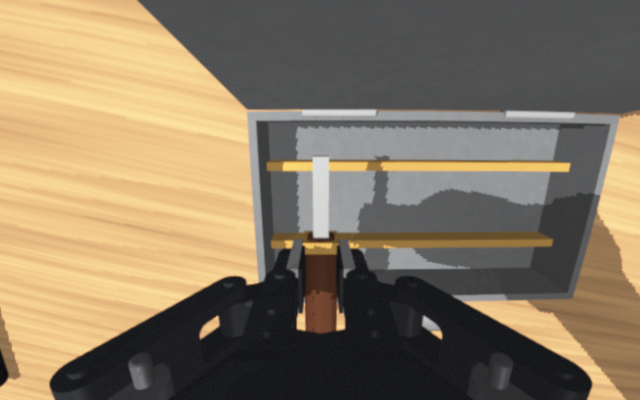

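The graver is held square at (320,160–330) over its slot, and the rails project where the case pose predicts. I lower and release it.

>>> move_arm(rows="0.001 0.001 -0.02 0 0 0 1; 0.001 0.001 -0.04 0 0 0 1; 0.001 0.001 -0.06 0 0 0 1; 0.001 0.001 -0.07 0 0 0 1; 0.001 0.001 -0.0745 0 0 0 1")

```text
t: 9.1
eef_pos: [0.5408, 0.33, 0.0338]
ee_rot: [3.121, 0.349, -0.002]
force: [-0.8, -0.1, -0.6]
opening: 0.189
grasp_force: 64.2
```

>>> move_arm(rows="0 0 0 0 0 0 0.6; 0 0 0 0 0 0 0.5; 0 0 0 0 0 0 0.2; 0 0 0 0 0 0 0.2; 0 0 0 0 0 0 0.2")

```text
t: 9.6
eef_pos: [0.5412, 0.3309, 0.0351]
ee_rot: [-3.122, -0.35, -0.001]
force: [0.7, -0.4, 0.2]
opening: 0.401
grasp_force: 0.0
```

>>> move_arm(rows="0 0 0.03 0 0 0 0.2; 0 0 0.07 0 0 0 0.2; 0 0 0.11 0 0 0 0.2; 0 0 0.15 0 0 0 0.2; 0 -0.02 0.17 0 0 0 0.2")

```text
t: 10.1
eef_pos: [0.5412, 0.3153, 0.2093]
ee_rot: [-3.115, -0.357, -0.009]
force: [-0.3, 0.1, 0.3]
opening: 0.402
grasp_force: 0.0
```

```bash
python3 -c "
from h import *
d=get('wrist');rep();save(d,'w7.png')"
```

```text
t 10.15 tcp [0.5438 0.3094 0.2113] yaw 12.7 tilt 0.5 F [ 1.6 -2.9  2.6] open mm 33.9 grip 0.0
```

View pics/w7.png

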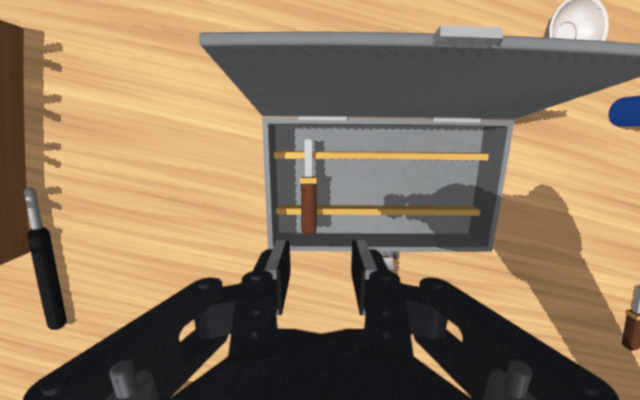

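Graver 1 lies across both rails at (308,140–233), square, with its handle towards the latch. On to g2.

>>> move_arm(rows="0.004 -0.04 0 0 0 0 -0.2; 0.008 -0.08 0 0 0 0 -0.2; 0.012 -0.12 0 0 0 0 -0.2; 0.016 -0.16 0 0 0 0 -0.2; 0.02 -0.2 0 0 0 0 -0.2")

```text
t: 10.65
eef_pos: [0.5607, 0.1089, 0.2044]
ee_rot: [3.122, 0.35, -0.0]
force: [1.0, -0.7, -0.8]
opening: 0.596
grasp_force: 0.0
```

>>> move_arm(rows="0.004 -0.04 0 0 0 2 -0.2; 0.008 -0.08 0 0 0 4 -0.2; 0.012 -0.12 -0.01 0 0 6 -0.2; 0.016 -0.16 -0.02 0 0 6 -0.2; 0.02 -0.2 -0.03 0 0 6 -0.2")

```text
t: 11.15
eef_pos: [0.5807, -0.091, 0.1741]
ee_rot: [3.099, 0.513, 0.0]
force: [0.6, 0.9, -0.7]
opening: 0.602
grasp_force: 0.0
```

>>> move_arm(rows="0.01 -0.03 -0.02 0 0 3 -0.2; 0.02 -0.06 -0.04 0 0 6 -0.2; 0.02 -0.09 -0.06 0 0 7 -0.2; 0.02 -0.1 -0.08 0 0 7 -0.2; 0.02 -0.1 -0.08 0 0 7 -0.2")

```text
t: 11.65
eef_pos: [0.5977, -0.1918, 0.091]
ee_rot: [-3.062, -0.695, 0.01]
force: [-0.4, -0.2, -0.3]
opening: 0.601
grasp_force: 0.0
```

```bash
python3 -c "
from h import *
save(look(),'w8.png')"
```

```text
t 11.7 tcp [ 0.5994 -0.1897  0.0929] yaw 25.7 tilt 0.2 F [ 1.2 -0.3 -0.2] open mm 50.9 grip 0.0
g [ 0.6047 -0.196 ] yaw 24.3 px [329. 235.] (59, 18) [119, 3] shift [ 0.0053 -0.0063]
```

>>> move_arm(rows="0.004 -0.006 -0.02 0 0 -1 -0.2; 0.004 -0.006 -0.05 0 0 -1 -0.2; 0.004 -0.006 -0.075 0 0 -1 -0.2; 0.004 -0.006 -0.084 0 0 -1 -0.2; 0.004 -0.006 -0.084 0 0 -1 -0.2", squeeze=60)

```text
t: 12.2
eef_pos: [0.6048, -0.1937, 0.0104]
ee_rot: [-3.067, -0.677, 0.001]
force: [0.3, 0.1, 0.3]
opening: 0.601
grasp_force: 0.0
```

>>> move_arm(rows="0 0 0 0 0 0 1; 0 0 0 0 0 0 1; 0 0 0 0 0 0 1; 0 0 0 0 0 0 1; 0 0 0 0 0 0 1")

```text
t: 12.7
eef_pos: [0.6064, -0.1954, 0.0126]
ee_rot: [3.067, 0.674, 0.005]
force: [-0.6, 1.8, 6.5]
opening: 0.181
grasp_force: 58.9
```

>>> move_arm(rows="0 0 0.02 0 0 0 1; 0 0 0.05 0 0 0 1; 0 0 0.08 0 0 0 1; 0 0 0.11 0 0 0 1; 0 0 0.11 0 0 0 1")

```text
t: 13.2
eef_pos: [0.6084, -0.1962, 0.1261]
ee_rot: [3.063, 0.673, 0.014]
force: [-0.2, 0.3, -0.1]
opening: 0.181
grasp_force: 58.8
```

```bash
python3 -c "
from h import *
look()"
```

```text
t 13.25 tcp [ 0.6068 -0.1959  0.1236] yaw 24.8 tilt 0.3 F [-1.  -0.1 -1.4] open mm 15.4 grip 58.81069600582123
g [ 0.4977 -0.2469] yaw -155.3 px [320. 292.] (99, 34) [45, 154] shift [-0.1091 -0.0511]
```

>>> move_arm(rows="-0.005 0.04 0.01 0 0 -2 1; -0.01 0.08 0.01 0 0 -4 1; -0.015 0.12 0.01 0 0 -6 1; -0.02 0.16 0.01 0 0 -8 1; -0.025 0.2 0.01 0 0 -10 1")

```text
t: 13.75
eef_pos: [0.5785, 0.006, 0.1294]
ee_rot: [-3.116, -0.402, 0.003]
force: [-0.0, 0.5, 0.2]
opening: 0.187
grasp_force: 58.8
```

>>> move_arm(rows="-0.005 0.04 0 0 0 -1 1; -0.01 0.08 0 0 0 -2 1; -0.014 0.12 0 0 0 -2 1; -0.018 0.16 0 0 0 -2 1; -0.022 0.2 0 0 0 -2 1")

```text
t: 14.25
eef_pos: [0.5567, 0.2057, 0.1293]
ee_rot: [3.121, 0.35, -0.003]
force: [0.4, -1.5, -0.5]
opening: 0.182
grasp_force: 58.8
```

>>> move_arm(rows="-0.003 0.035 0 0 0 0 1; -0.006 0.071 0 0 0 0 1; -0.006 0.071 -0.01 0 0 0 1; -0.006 0.071 -0.02 0 0 0 1; -0.006 0.071 -0.02 0 0 0 1")

```text
t: 14.75
eef_pos: [0.5506, 0.2728, 0.1076]
ee_rot: [3.119, 0.348, -0.008]
force: [-0.1, -1.3, -0.5]
opening: 0.186
grasp_force: 58.9
```

```bash
python3 -c "
from h import *
d=get('wrist');rep();save(d,'w9.png')"
```

```text
t 14.8 tcp [0.5513 0.2729 0.1086] yaw 12.7 tilt 0.2 F [ 1.2 -0.4 -0.8] open mm 15.6 grip 58.86137008666992
```

View pics/w9.png

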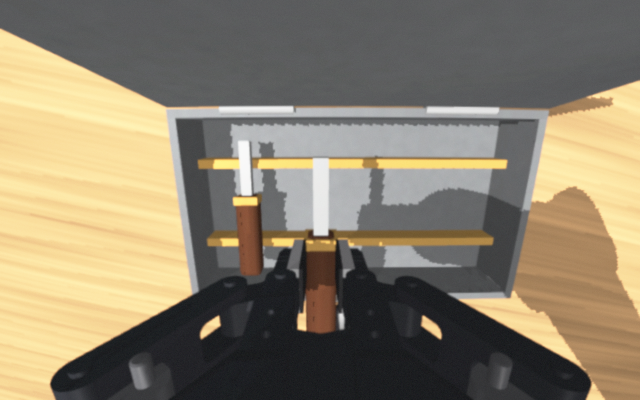

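Graver 2 is held square at (320,160–330). Graver 1 is undisturbed at (250,140–272).

>>> move_arm(rows="0.003 0.002 -0.02 0 0 0 1; 0.003 0.002 -0.04 0 0 0 1; 0.003 0.002 -0.06 0 0 0 1; 0.003 0.002 -0.066 0 0 0 1; 0.003 0.002 -0.069 0 0 0 1")

```text
t: 15.3
eef_pos: [0.5551, 0.2763, 0.0411]
ee_rot: [3.121, 0.348, -0.001]
force: [-0.8, 0.1, -0.3]
opening: 0.185
grasp_force: 58.9
```

>>> move_arm(rows="0 0 0 0 0 0 0.6; 0 0 0 0 0 0 0.5; 0 0 0 0 0 0 0.2; 0 0 0 0 0 0 0.2; 0 0 0 0 0 0 0.2")

```text
t: 15.8
eef_pos: [0.5551, 0.2779, 0.042]
ee_rot: [-3.122, -0.351, -0.001]
force: [0.1, -0.0, 0.0]
opening: 0.402
grasp_force: 0.0
```

>>> move_arm(rows="0 0 0.03 0 0 0 0.2; 0 0 0.07 0 0 0 0.2; 0 0 0.11 0 0 0 0.2; 0 0 0.15 0 0 0 0.2; 0 -0.02 0.17 0 0 0 0.2")

```text
t: 16.3
eef_pos: [0.5555, 0.2622, 0.2162]
ee_rot: [-3.116, -0.358, -0.01]
force: [-0.1, 0.6, -0.4]
opening: 0.398
grasp_force: 0.0
```

```bash
python3 -c "
from h import *
d=get('wrist');rep();save(d,'w10.png')
print([(g[0].round(3),round(g[1])) for g in gravers(d,0.035)])
for g in gravers(get('scene'),0.011): print(g[0].round(3),round(g[1]),g[2],g[3],g[4])"
```

```text
t 16.35 tcp [0.5579 0.256  0.2182] yaw 12.7 tilt 0.5 F [ 0.2 -3.   1.2] open mm 33.9 grip 0.0
[(array([0.537, 0.331]), 11), (array([0.55 , 0.277]), 13), (array([ 0.457, -0.165]), 34)]
[ 0.511 -0.347] 10 [272. 160.] (50, 17) [11, 100]
[ 0.446 -0.204] 22 [322. 166.] (51, 16) [10, 111]
[ 0.762 -0.414] -90 [202. 218.] (96, 13) [159, 156]
[ 0.893 -0.526] 5 [140. 223.] (65, 20) [101, 146]
[ 0.798 -0.316] -179 [210. 247.] (92, 15) [154, 146]
[0.534 0.278] 12 [461. 268.] (58, 19) [8, 28]
[0.52  0.333] 11 [483. 274.] (57, 19) [3, 42]
```

Both gravers are in place; the detections read yaw 11° and 13°. Next is the graver near (0.453,-0.202).

>>> move_arm(rows="0 -0.04 0 0 0 0 -0.2; -0.004 -0.08 0 0 0 0 -0.2; -0.008 -0.12 0 0 0 0 -0.2; -0.015 -0.16 0 0 0 0 -0.2; -0.025 -0.2 0 0 0 0 -0.2")

```text
t: 16.9
eef_pos: [0.5291, 0.0563, 0.2102]
ee_rot: [-3.122, -0.351, 0.003]
force: [1.7, -0.7, -0.3]
opening: 0.6
grasp_force: 0.0
```

>>> move_arm(rows="-0.01 -0.04 0 0 0 2 -0.2; -0.02 -0.08 0 0 0 4 -0.2; -0.03 -0.12 -0.01 0 0 6 -0.2; -0.04 -0.16 -0.02 0 0 8 -0.2; -0.05 -0.2 -0.03 0 0 10 -0.2")

```text
t: 17.4
eef_pos: [0.4788, -0.1433, 0.1802]
ee_rot: [-3.078, -0.624, 0.002]
force: [0.5, -0.6, 0.7]
opening: 0.603
grasp_force: 0.0
```

>>> move_arm(rows="-0.01 -0.03 -0.02 0 0 1 -0.2; -0.02 -0.055 -0.04 0 0 1 -0.2; -0.03 -0.055 -0.07 0 0 1 -0.2; -0.03 -0.055 -0.09 0 0 1 -0.2; -0.03 -0.055 -0.09 0 0 1 -0.2")

```text
t: 17.9
eef_pos: [0.4466, -0.196, 0.088]
ee_rot: [-3.07, -0.647, 0.01]
force: [-0.4, -0.6, -0.7]
opening: 0.597
grasp_force: 0.0
```

```bash
python3 -c "
from h import *
save(look(),'w11.png')"
```

```text
t 17.95 tcp [ 0.4485 -0.1964  0.0898] yaw 23.8 tilt 0.2 F [1.1 0.6 1. ] open mm 50.8 grip 0.0
g [ 0.5186 -0.3458] yaw 10.0 px [509. 235.] (61, 27) [120, 4] shift [ 0.0702 -0.1494]
g [ 0.4521 -0.2017] yaw 22.8 px [330. 238.] (59, 18) [120, 2] shift [ 0.0037 -0.0054]
```

>>> move_arm(rows="0.003 -0.005 -0.02 0 0 -1 -0.2; 0.003 -0.005 -0.05 0 0 -1 -0.2; 0.003 -0.005 -0.07 0 0 -1 -0.2; 0.003 -0.005 -0.08 0 0 -1 -0.2; 0.003 -0.005 -0.08 0 0 -1 -0.2", squeeze=60)

```text
t: 18.45
eef_pos: [0.453, -0.2019, 0.0112]
ee_rot: [-3.079, -0.622, 0.001]
force: [-0.1, -0.7, 1.0]
opening: 0.601
grasp_force: 0.0
```

>>> move_arm(rows="0 0 0 0 0 0 1; 0 0 0 0 0 0 1; 0 0 0 0 0 0 1; 0 0 0 0 0 0 1; 0 0 0 0 0 0 1")

```text
t: 18.95
eef_pos: [0.4541, -0.2028, 0.0131]
ee_rot: [3.078, 0.621, 0.004]
force: [-0.3, 0.5, 6.8]
opening: 0.182
grasp_force: 58.8
```

>>> move_arm(rows="0 0 0.02 0 0 0 1; 0 0 0.05 0 0 0 1; 0 0 0.08 0 0 0 1; 0 0 0.11 0 0 0 1; 0 0 0.12 0 0 0 1")

```text
t: 19.45
eef_pos: [0.4549, -0.2032, 0.135]
ee_rot: [3.076, 0.62, 0.009]
force: [-0.4, -0.8, -0.1]
opening: 0.186
grasp_force: 58.9
```

```bash
python3 -c "
from h import *
look()"
```

```text
t 19.5 tcp [ 0.455  -0.2032  0.135 ] yaw 22.8 tilt 0.4 F [ 0.6 -0.8  1. ] open mm 15.5 grip 58.90538692474365
g [ 0.5182 -0.3466] yaw 9.0 px [468. 221.] (60, 25) [117, 2] shift [ 0.0632 -0.1434]
```

>>> move_arm(rows="0.011 0.04 0 0 0 -2 1; 0.022 0.08 0 0 0 -4 1; 0.033 0.12 0 0 0 -6 1; 0.044 0.16 0 0 0 -8 1; 0.055 0.2 0 0 0 -10 1")

```text
t: 20.0
eef_pos: [0.5071, -0.0009, 0.1302]
ee_rot: [-3.122, -0.348, 0.003]
force: [2.1, -0.1, -0.7]
opening: 0.183
grasp_force: 58.9
```

>>> move_arm(rows="0.011 0.04 0 0 0 0 1; 0.022 0.08 0 0 0 0 1; 0.033 0.12 0 0 0 0 1; 0.044 0.16 0 0 0 0 1; 0.055 0.2 0 0 0 0 1")

```text
t: 20.5
eef_pos: [0.5622, 0.1989, 0.1298]
ee_rot: [3.121, 0.351, -0.004]
force: [1.5, 0.0, -0.8]
opening: 0.183
grasp_force: 58.9
```

>>> move_arm(rows="0.002 0.02 0 0 0 0 1; 0.002 0.024 -0.01 0 0 0 1; 0.002 0.024 -0.02 0 0 0 1; 0.002 0.024 -0.02 0 0 0 1; 0.002 0.024 -0.02 0 0 0 1")

```text
t: 21.0
eef_pos: [0.5645, 0.2189, 0.1104]
ee_rot: [3.12, 0.346, -0.003]
force: [-0.3, 0.3, -0.1]
opening: 0.181
grasp_force: 58.9
```

```bash
python3 -c "
from h import *
d=get('wrist');rep();save(d,'w12.png')"
```

```text
t 21.05 tcp [0.565  0.2194 0.1111] yaw 12.7 tilt 0.1 F [ 0.1 -0.7 -0.2] open mm 15.5 grip 58.916237354278564
```

View pics/w12.png

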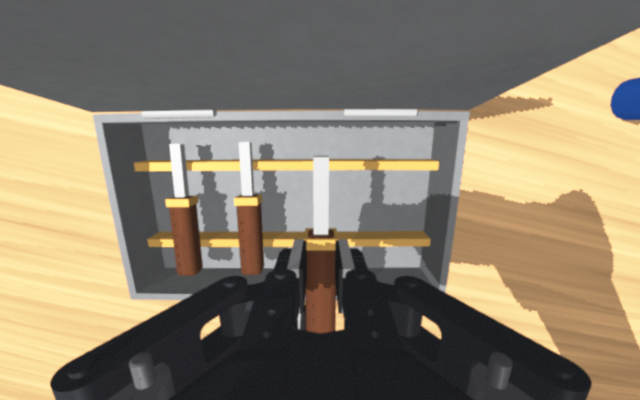

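Gravers 1 and 2 lie on the rails at (184,145–273) and (249,142–272). The third is held square over its slot.

>>> move_arm(rows="0.001 0.001 -0.02 0 0 0 1; 0.001 0.001 -0.04 0 0 0 1; 0.001 0.001 -0.06 0 0 0 1; 0.001 0.001 -0.068 0 0 0 1; 0.001 0.001 -0.072 0 0 0 1")

```text
t: 21.55
eef_pos: [0.5659, 0.2217, 0.0392]
ee_rot: [3.122, 0.349, -0.001]
force: [0.1, 0.0, -0.3]
opening: 0.185
grasp_force: 58.9
```

>>> move_arm(rows="0 0 0 0 0 0 0.6; 0 0 0 0 0 0 0.5; 0 0 0 0 0 0 0.2; 0 0 0 0 0 0 0.2; 0 0 0 0 0 0 0.2")

```text
t: 22.05
eef_pos: [0.5662, 0.2228, 0.04]
ee_rot: [-3.122, -0.351, -0.001]
force: [0.4, -0.0, 0.5]
opening: 0.401
grasp_force: 0.0
```

>>> move_arm(rows="0 0 0.03 0 0 0 0.2; 0 0 0.07 0 0 0 0.2; 0 0 0.11 0 0 0 0.2; 0 0 0.15 0 0 0 0.2; 0 -0.02 0.17 0 0 0 0.2")

```text
t: 22.55
eef_pos: [0.5668, 0.2071, 0.2142]
ee_rot: [-3.117, -0.358, -0.01]
force: [-0.1, 0.7, -0.8]
opening: 0.401
grasp_force: 0.0
```

```bash
python3 -c "
from h import *
d=get('wrist');rep();save(d,'w13.png')
print([(g[0].round(3),round(g[1])) for g in gravers(d,0.035)])
for g in gravers(get('scene'),0.011): print(g[0].round(3),round(g[1]),g[2],g[3],g[4])"
```

```text
t 22.6 tcp [0.5691 0.2006 0.2162] yaw 12.7 tilt 0.5 F [ 0.8 -3.6  1.4] open mm 33.9 grip 0.0
[(array([0.536, 0.331]), 11), (array([0.55 , 0.277]), 12), (array([0.561, 0.222]), 11)]
[ 0.333 -0.337] 31 [305. 125.] (84, 22) [80, 110]
[ 0.511 -0.347] 10 [272. 160.] (51, 17) [9, 100]
[ 0.782 -0.529] -179 [157. 206.] (87, 27) [149, 107]
[ 0.762 -0.393] -92 [208. 221.] (85, 14) [150, 150]
[0.544 0.222] 11 [441. 261.] (59, 16) [3, 26]
[0.533 0.278] 11 [462. 268.] (58, 18) [4, 37]
[0.52  0.333] 11 [483. 274.] (59, 19) [3, 40]
```

>>> move_arm(rows="-0.003 -0.04 0 0 0 0 -0.2; -0.006 -0.08 0 0 0 0 -0.2; -0.01 -0.12 0 0 0 0 -0.2; -0.015 -0.16 0 0 0 0 -0.2; -0.02 -0.2 0 0 0 0 -0.2")

```text
t: 23.15
eef_pos: [0.5448, 0.0016, 0.2082]
ee_rot: [-3.122, -0.351, 0.003]
force: [-0.0, 0.0, -0.1]
opening: 0.6
grasp_force: 0.0
```

>>> move_arm(rows="-0.003 -0.04 0 0 0 0 -0.2; -0.006 -0.08 0 0 0 0 -0.2; -0.01 -0.12 0 0 0 -1 -0.2; -0.015 -0.16 0 0 0 -2 -0.2; -0.02 -0.2 -0.03 0 0 -3 -0.2")

```text
t: 23.65
eef_pos: [0.5284, -0.199, 0.182]
ee_rot: [3.127, 0.268, 0.011]
force: [1.2, -0.9, -0.6]
opening: 0.6
grasp_force: 0.0
```

>>> move_arm(rows="-0.005 -0.04 -0.01 0 0 -1 -0.2; -0.01 -0.08 -0.03 0 0 -1 -0.2; -0.01 -0.12 -0.05 0 0 -1 -0.2; -0.01 -0.14 -0.08 0 0 -1 -0.2; -0.01 -0.14 -0.085 0 0 -1 -0.2")

```text
t: 24.15
eef_pos: [0.5116, -0.3394, 0.0896]
ee_rot: [-3.13, -0.232, 0.012]
force: [-0.5, 0.7, -0.4]
opening: 0.604
grasp_force: 0.0
```

```bash
python3 -c "
from h import *
save(look(),'w14.png')"
```

```text
t 24.2 tcp [ 0.513  -0.3367  0.0905] yaw 8.7 tilt 0.4 F [1.3 0.7 0.2] open mm 50.9 grip 0.0
g [ 0.5174 -0.3481] yaw 8.4 px [333. 235.] (59, 17) [117, 2] shift [ 0.0044 -0.0114]
g [ 0.4743 -0.4174] yaw 70.0 px [426. 277.] (46, 12) [64, 39] shift [-0.0387 -0.0807]
```

>>> move_arm(rows="0.004 -0.010 -0.02 0 0 0 -0.2; 0.004 -0.010 -0.05 0 0 0 -0.2; 0.004 -0.010 -0.07 0 0 0 -0.2; 0.004 -0.010 -0.081 0 0 0 -0.2; 0.004 -0.010 -0.081 0 0 0 -0.2", squeeze=60)

```text
t: 24.7
eef_pos: [0.5198, -0.3448, 0.0127]
ee_rot: [-3.13, -0.245, 0.003]
force: [-1.2, -0.1, 0.4]
opening: 0.6
grasp_force: 0.0
```

>>> move_arm(rows="0 0 0 0 0 0 1; 0 0 0 0 0 0 1; 0 0 0 0 0 0 1; 0 0 0 0 0 0 1; 0 0 0 0 0 0 1")

```text
t: 25.2
eef_pos: [0.5212, -0.3476, 0.0154]
ee_rot: [3.131, 0.241, 0.004]
force: [0.1, 0.9, 5.6]
opening: 0.172
grasp_force: 58.7
```

>>> move_arm(rows="0 0 0.02 0 0 0 1; 0 0 0.05 0 0 0 1; 0 0 0.08 0 0 0 1; 0 0 0.11 0 0 0 1; 0 0 0.12 0 0 0 1")

```text
t: 25.7
eef_pos: [0.5217, -0.3484, 0.1373]
ee_rot: [3.129, 0.241, 0.008]
force: [0.2, -0.6, -0.4]
opening: 0.175
grasp_force: 58.6
```

```bash
python3 -c "
from h import *
look()"
```

```text
t 25.75 tcp [ 0.5217 -0.3484  0.1374] yaw 8.8 tilt 0.4 F [ 0.3  0.2 -0.2] open mm 14.9 grip 58.64658479578793
g [ 0.4712 -0.4058] yaw 79.7 px [389. 261.] (68, 22) [4, 116] shift [-0.0505 -0.0574]
```

>>> move_arm(rows="0.005 0.04 0 0 0 1 1; 0.01 0.08 0 0 0 2 1; 0.015 0.12 0 0 0 3 1; 0.02 0.16 0 0 0 4 1; 0.025 0.2 0 0 0 4 1")

```text
t: 26.25
eef_pos: [0.5438, -0.1454, 0.132]
ee_rot: [-3.121, -0.351, 0.004]
force: [0.3, 0.3, -0.4]
opening: 0.175
grasp_force: 58.7
```

>>> move_arm(rows="0.005 0.04 0 0 0 0 1; 0.01 0.08 0 0 0 0 1; 0.015 0.12 0 0 0 0 1; 0.02 0.16 0 0 0 0 1; 0.025 0.2 0 0 0 0 1")

```text
t: 26.75
eef_pos: [0.5688, 0.0542, 0.132]
ee_rot: [3.122, 0.35, -0.004]
force: [0.4, -0.2, -1.0]
opening: 0.172
grasp_force: 58.7
```

>>> move_arm(rows="0.004 0.04 0 0 0 0 1; 0.008 0.08 0 0 0 0 1; 0.01 0.115 0 0 0 0 1; 0.01 0.115 0 0 0 0 1; 0.01 0.115 0 0 0 0 1")

```text
t: 27.25
eef_pos: [0.5787, 0.1685, 0.1319]
ee_rot: [3.121, 0.354, -0.005]
force: [0.3, -1.1, -0.1]
opening: 0.178
grasp_force: 58.7
```

```bash
python3 -c "
from h import *
d=get('wrist');s=rep();save(d,'w15.png')
c=np.array([.5641,.2485]);t=np.radians(12.8);u=np.array([np.cos(t),np.sin(t)]);v=np.array([-u[1],u[0]])
e=s['eef_pos'][:2]-c;print(e@u,e@v)"
```

```text
t 27.3 tcp [0.5791 0.1667 0.1321] yaw 12.8 tilt 0.2 F [-0.  -0.2 -0.7] open mm 14.8 grip 58.72143980115652
-0.0035226294428460925 -0.08306899442291152
```

View pics/w15.png

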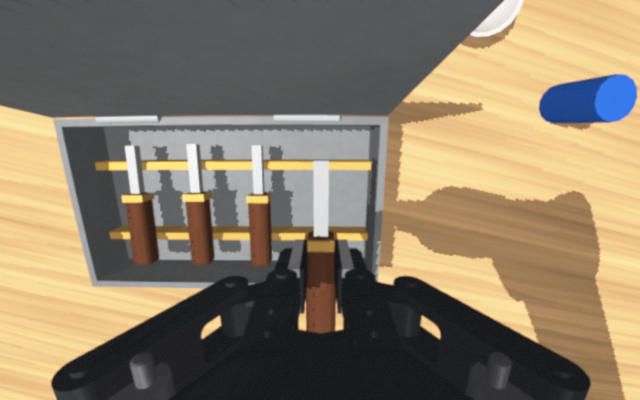

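Three gravers are in place at (142,145–262), (199,145–262) and (259,145–262). The fourth is square over its slot.

>>> move_arm(rows="0.003 0 -0.03 0 0 0 1; 0.003 0 -0.05 0 0 0 1; 0.003 0 -0.07 0 0 0 1; 0.003 0 -0.085 0 0 0 1; 0.003 0 -0.09 0 0 0 1")

```text
t: 27.8
eef_pos: [0.5817, 0.1657, 0.0416]
ee_rot: [3.121, 0.347, -0.006]
force: [0.1, 0.3, -0.1]
opening: 0.173
grasp_force: 58.7
```

>>> move_arm(rows="0 0 0 0 0 0 0.6; 0 0 0 0 0 0 0.5; 0 0 0 0 0 0 0.2; 0 0 0 0 0 0 0.2; 0 0 0 0 0 0 0.2")

```text
t: 28.3
eef_pos: [0.5833, 0.168, 0.0444]
ee_rot: [-3.122, -0.351, -0.002]
force: [0.2, -0.3, 0.5]
opening: 0.399
grasp_force: 0.0
```

>>> move_arm(rows="0 0 0.03 0 0 0 0.2; 0 0 0.07 0 0 0 0.2; 0 0 0.11 0 0 0 0.2; 0 0 0.15 0 0 0 0.2; 0 0 0.18 0 0 0 0.2")

```text
t: 28.8
eef_pos: [0.5836, 0.1683, 0.227]
ee_rot: [-3.121, -0.351, -0.006]
force: [0.5, 0.5, -0.1]
opening: 0.402
grasp_force: 0.0
```

```bash
python3 -c "
from h import *
d=get('wrist');s=rep();save(d,'w16.png')
print([(g[0].round(3),round(g[1])) for g in gravers(d,0.035)])
for g in gravers(get('scene'),0.033): print(g[0].round(3),round(g[1]),g[2],g[3],g[4])
print(s['joints'].round(2))"
```

```text
t 28.85 tcp [0.5863 0.1693 0.2321] yaw 12.8 tilt 0.7 F [2.1 0.4 3.5] open mm 34.2 grip 0.0
[(array([0.536, 0.331]), 10), (array([0.55 , 0.277]), 11), (array([0.561, 0.222]), 12), (array([0.576, 0.166]), 13)]
[ 0.344 -0.329] 38 [304. 123.] (79, 23) [30, 111]
[ 0.784 -0.516] -175 [158. 204.] (63, 23) [149, 104]
[ 0.913 -0.514] 0 [136. 227.] (49, 22) [100, 148]
[0.572 0.165] 11 [419. 255.] (57, 16) [8, 75]
[0.558 0.222] 11 [441. 261.] (58, 15) [6, 27]
[0.547 0.277] 12 [461. 268.] (57, 18) [5, 63]
[0.534 0.331] 10 [483. 274.] (59, 19) [4, 53]
[-0.12  0.33 -0.29  1.64  0.1   1.18 -1.79]
```

All four gravers lie on the rails (yaw 10–13° against the case's 12.8°). Now I go over and behind the lid with shut fingers.

>>> move_arm(rows="0 0 0.035 0 0 0 1; 0 0 0.07 0 0 0 1; 0.02 0.018 0.08 0 0 0 1; 0.05 0.044 0.08 0 0 0 1; 0.08 0.07 0.08 0 0 0 1")

```text
t: 29.4
eef_pos: [0.6638, 0.2381, 0.304]
ee_rot: [3.122, 0.349, 0.001]
force: [-0.7, 0.2, -0.1]
opening: -0.002
grasp_force: 0.0
```

>>> move_arm(rows="0.025 0.022 0 0 0 0 1; 0.05 0.044 0 0 0 0 1; 0.05 0.044 0 0 0 0 1; 0.05 0.044 0 0 0 0 1; 0.05 0.044 0 0 0 0 1")

```text
t: 29.9
eef_pos: [0.7124, 0.2808, 0.3036]
ee_rot: [3.121, 0.349, -0.001]
force: [-1.2, 0.6, 0.5]
opening: -0.002
grasp_force: 0.0
```

```bash
cat >> h.py <<'E'
def incase():
    s=rep();c=np.array([.5641,.2485]);t=np.radians(12.8);u=np.array([np.cos(t),np.sin(t)]);v=np.array([-u[1],u[0]])
    e=s['eef_pos'][:2]-c;print("case xy mm",(e@u*1e3).round(1),(e@v*1e3).round(1))
E
python3 -c "
from h import *
incase();save(get('scene'),'s17.png')"
```

```text
t 29.9 tcp [0.7124 0.2808 0.3036] yaw 12.8 tilt 0.1 F [-1.2  0.6  0.5] open mm -0.2 grip 0.0
case xy mm 151.8 -1.4
```

View pics/s17.png

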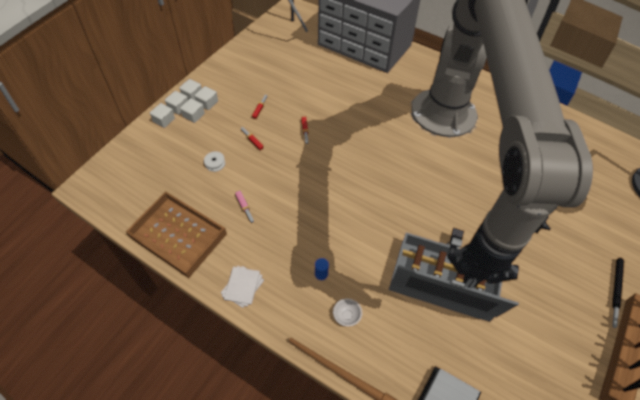

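The bench is clear of brown gravers. The bystanders stand where they were: wax (321,268), dish (347,312), spool (213,161). The tool is above and behind the lid. I descend behind the lid and start to swing it.

>>> move_arm(rows="0 0 -0.03 0 0 0 1; 0 0 -0.06 0 0 0 1; 0 0 -0.09 0 0 0 1; 0 0 -0.12 0 0 0 1; 0 0 -0.131 0 0 0 1")

```text
t: 30.45
eef_pos: [0.7109, 0.2796, 0.1698]
ee_rot: [3.119, 0.349, -0.008]
force: [-0.5, -0.6, -0.2]
opening: 0.001
grasp_force: 0.0
```

>>> move_arm(rows="-0.008 -0.002 0 0 0 0 1; -0.016 -0.003 0 0 0 0 1; -0.023 -0.005 0 0 0 0 1; -0.03 -0.006 0 0 0 0 1; -0.037 -0.008 0 0 0 0 1")

```text
t: 30.95
eef_pos: [0.6761, 0.2744, 0.1744]
ee_rot: [-3.121, -0.351, -0.005]
force: [0.7, 0.1, 0.9]
opening: -0.001
grasp_force: 0.6
```

```bash
python3 -c "
from h import *
incase();print(manip.observe()['joint_efforts'].round(1))"
```

```text
t 30.95 tcp [0.6761 0.2744 0.1744] yaw 12.8 tilt 0.2 F [0.7 0.1 0.9] open mm -0.1 grip 0.594964555639308
case xy mm 114.9 0.4
[  0.  -55.2  -3.  -24.3  -0.    0.5   0. ]
```

>>> move_arm(rows="-0.0098 -0.0022 0.002 0 0 0 1; -0.0205 -0.0047 0.004 0 0 0 1; -0.036 -0.008 0.005 0 0 0 1; -0.0527 -0.012 0.005 0 0 0 1; -0.0683 -0.0155 0.002 0 0 0 1")

```text
t: 31.45
eef_pos: [0.607, 0.2581, 0.1752]
ee_rot: [3.122, 0.35, 0.002]
force: [1.9, 0.3, -0.1]
opening: 0.0
grasp_force: 0.6
```

```bash
python3 -c "
from h import *
incase()
d=get('side');save(d,'s18.png',(280,110,380,210),6)"
```

```text
t 31.45 tcp [0.607  0.2581 0.1752] yaw 12.8 tilt 0.1 F [ 1.9  0.3 -0.1] open mm 0.0 grip 0.6083936663344502
case xy mm 43.9 -0.2
```

View pics/s18.png

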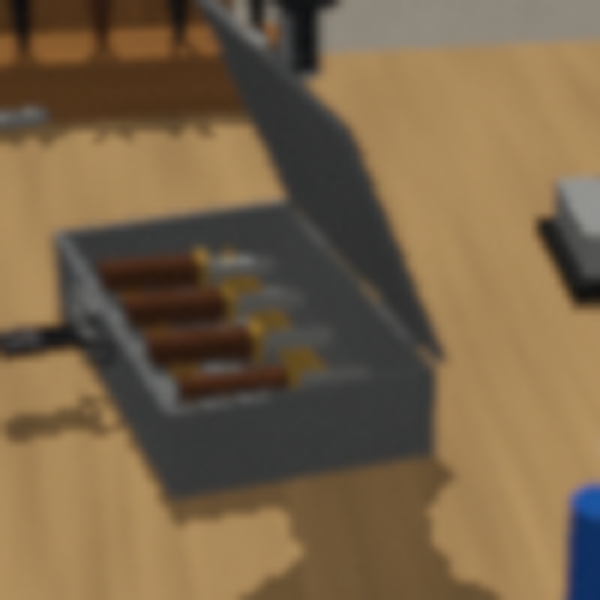

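The lid stands at about 65°, with the fingers behind it at (300,30) in the crop, and the four gravers sit square on the rails. I carry the swing on.

>>> move_arm(rows="-0.0078 -0.0018 -0.002 0 0 0 1; -0.0156 -0.0035 -0.005 0 0 0 1; -0.0302 -0.0069 -0.012 0 0 0 1; -0.0439 -0.01 -0.022 0 0 0 1; -0.0566 -0.0128 -0.033 0 0 0 1")

```text
t: 32.0
eef_pos: [0.5511, 0.2454, 0.1417]
ee_rot: [-3.122, -0.35, -0.002]
force: [1.0, 0.4, 0.1]
opening: 0.003
grasp_force: 0.6
```

>>> move_arm(rows="-0.0117 -0.0027 -0.014 0 0 0 1; -0.0195 -0.0044 -0.029 0 0 0 1; -0.0273 -0.0062 -0.045 0 0 0 1; -0.0312 -0.0071 -0.057 0 0 0 1; -0.0341 -0.0078 -0.067 0 0 0 1")

```text
t: 32.5
eef_pos: [0.5169, 0.2377, 0.0741]
ee_rot: [3.122, 0.35, 0.0]
force: [0.6, 0.6, 0.8]
opening: -0.001
grasp_force: 0.5
```

```bash
python3 -c "
from h import *
incase()
d=get('side');hsv=cv2.cvtColor(d['img'],cv2.COLOR_RGB2HSV);save(d,'s19.png',(280,110,380,210),6)
print([g[2] for g in gravers(d) if 280<g[2][0]<380 and g[2][1]<210])"
```

```text
t 32.5 tcp [0.5169 0.2377 0.0741] yaw 12.8 tilt 0.0 F [0.6 0.6 0.8] open mm -0.1 grip 0.5293494556099176
case xy mm -48.4 -0.1
[]
```

>>> move_arm(rows="-0.002 0 -0.003 0 0 0 1; -0.004 -0.001 -0.006 0 0 0 1; -0.006 -0.001 -0.009 0 0 0 1; -0.006 -0.001 -0.011 0 0 0 1; -0.006 -0.001 -0.012 0 0 0 1")

```text
t: 33.05
eef_pos: [0.5133, 0.2372, 0.0657]
ee_rot: [-3.122, -0.349, -0.007]
force: [-1.8, -2.9, 18.3]
opening: 0.001
grasp_force: 9.2
```

>>> move_arm(rows="0 0 -0.001 0 0 0 1; 0 0 -0.0015 0 0 0 1; 0 0 -0.002 0 0 0 1; 0 0 -0.002 0 0 0 1; 0 0 -0.002 0 0 0 1")

```text
t: 33.55
eef_pos: [0.5132, 0.2372, 0.0649]
ee_rot: [3.122, 0.349, 0.007]
force: [-2.6, -3.3, 21.6]
opening: 0.003
grasp_force: 11.0
```

>>> move_arm(rows="0 0 0.004 0 0 0 1; 0 0 0.008 0 0 0 1; 0 0 0.012 0 0 0 1; 0 0 0.016 0 0 0 1; 0 0 0.02 0 0 0 1")

```text
t: 34.05
eef_pos: [0.5106, 0.2368, 0.0806]
ee_rot: [3.122, 0.351, -0.001]
force: [1.4, 0.4, 1.0]
opening: -0.004
grasp_force: 0.3
```

```bash
cat > chk.py <<'E'
from h import *
import pickle
D=pickle.load(open("d0.pkl","rb"))
incase();u=manip.observe()
a=cv2.cvtColor(D["side"]["img"],cv2.COLOR_RGB2GRAY).astype(int);b=cv2.cvtColor(get("side")["img"],cv2.COLOR_RGB2GRAY).astype(int)
c=np.array([.5641,.2485]);t=np.radians(12.8);u=np.array([np.cos(t),np.sin(t)]);v=np.array([-u[1],u[0]])
d=D["side"]
for y in(-.128,-.11):
  for z in(.06,.085): print(y,z,[proj(d,np.r_[c+x*u+y*v,z])[0].round(1).tolist() for x in(-.075,0)])
# near side edge of lid: column profile at front corner and at mid
for x in(-.06,-.03):
  q=proj(d,np.r_[c+x*u-.133*v,.06])[0].round().astype(int)
  print(q,"old",a[q[1]-16:q[1]+12,q[0]].tolist(),"\n new",b[q[1]-16:q[1]+12,q[0]].tolist())
E
python3 chk.py
```

```text
t 34.05 tcp [0.5106 0.2368 0.0806] yaw 12.8 tilt 0.0 F [1.4 0.4 1. ] open mm -0.3 grip 0.28294866322539747
case xy mm -54.8 0.4
-0.128 0.06 [[306.0, 175.5], [329.0, 171.8]]
-0.128 0.085 [[305.7, 168.2], [328.9, 164.5]]
-0.11 0.06 [[304.5, 173.1], [327.2, 169.5]]
-0.11 0.085 [[304.1, 165.8], [327.0, 162.3]]
[311 175] old [64, 63, 63, 62, 63, 65, 70, 79, 91, 100, 104, 105, 105, 104, 105, 104, 97, 71, 56, 55, 53, 53, 53, 53, 52, 53, 52, 53] 
 new [45, 44, 52, 56, 58, 60, 60, 60, 60, 60, 60, 60, 56, 48, 37, 31, 32, 36, 47, 55, 55, 55, 55, 54, 55, 55, 55, 55]
[320 174] old [63, 63, 62, 62, 63, 63, 63, 64, 64, 65, 67, 79, 98, 102, 101, 97, 84, 63, 54, 53, 53, 53, 54, 54, 53, 53, 53, 53] 
 new [64, 65, 65, 65, 66, 66, 70, 82, 99, 104, 103, 94, 67, 45, 35, 32, 32, 41, 53, 57, 56, 56, 55, 55, 55, 55, 55, 55]
```

The lid followed the fingers up, so it isn't latched yet. I'll press again nearer the front edge, beside the hook.

>>> move_arm(rows="-0.001 -0.01 0 0 0 0 1; -0.002 -0.02 0 0 0 0 1; -0.003 -0.03 0 0 0 0 1; -0.003 -0.0365 0 0 0 0 1; -0.003 -0.0365 -0.004 0 0 0 1")

```text
t: 34.6
eef_pos: [0.5081, 0.1981, 0.0768]
ee_rot: [3.121, 0.346, -0.0]
force: [-0.3, -1.1, 1.1]
opening: -0.002
grasp_force: 0.4
```

>>> move_arm(rows="0 0 -0.004 0 0 0 1; 0 0 -0.008 0 0 0 1; 0 0 -0.012 0 0 0 1; 0 0 -0.015 0 0 0 1; 0 0 -0.018 0 0 0 1")

```text
t: 35.1
eef_pos: [0.5083, 0.201, 0.0589]
ee_rot: [-3.121, -0.352, -0.002]
force: [-0.4, 0.3, 6.9]
opening: 0.001
grasp_force: 3.7
```

```bash
python3 chk.py | grep -v "^-0"
```

```text
t 35.1 tcp [0.5083 0.201  0.0589] yaw 12.9 tilt 0.1 F [-0.4  0.3  6.9] open mm 0.1 grip 3.732576569309458
case xy mm -64.9 -33.9
[311 175] old [64, 63, 63, 62, 63, 65, 70, 79, 91, 100, 104, 105, 105, 104, 105, 104, 97, 71, 56, 55, 53, 53, 53, 53, 52, 53, 52, 53] 
 new [66, 66, 66, 65, 66, 67, 71, 81, 89, 84, 68, 63, 62, 63, 63, 63, 64, 63, 57, 55, 54, 55, 54, 55, 55, 56, 55, 55]
[320 174] old [63, 63, 62, 62, 63, 63, 63, 64, 64, 65, 67, 79, 98, 102, 101, 97, 84, 63, 54, 53, 53, 53, 54, 54, 53, 53, 53, 53] 
 new [65, 66, 66, 66, 65, 67, 66, 67, 67, 68, 68, 78, 96, 105, 106, 105, 96, 71, 57, 56, 56, 56, 55, 55, 55, 55, 55, 54]
```

The lid is now down at the shut height with no gap. I press a touch more, then lift off and check.

>>> move_arm(rows="0 0 -0.001 0 0 0 1; 0 0 -0.002 0 0 0 1; 0 0 -0.003 0 0 0 1; 0 0 -0.003 0 0 0 1; 0 0 -0.003 0 0 0 1")

```text
t: 35.65
eef_pos: [0.5082, 0.2011, 0.0571]
ee_rot: [-3.122, -0.351, -0.001]
force: [-3.6, -2.1, 13.8]
opening: 0.001
grasp_force: 7.0
```

>>> move_arm(rows="0 0 0.005 0 0 0 1; 0 0 0.01 0 0 0 1; 0 0 0.015 0 0 0 1; 0 0 0.02 0 0 0 1; 0 0 0.025 0 0 0 1")

```text
t: 36.15
eef_pos: [0.5077, 0.2002, 0.0808]
ee_rot: [3.122, 0.351, -0.001]
force: [0.4, 0.4, 0.6]
opening: -0.0
grasp_force: 0.0
```

```bash
python3 chk.py | grep -v "^-0"
```

```text
t 36.15 tcp [0.5077 0.2002 0.0808] yaw 12.8 tilt 0.0 F [0.4 0.4 0.6] open mm -0.0 grip 0.0
case xy mm -65.7 -34.6
[311 175] old [64, 63, 63, 62, 63, 65, 70, 79, 91, 100, 104, 105, 105, 104, 105, 104, 97, 71, 56, 55, 53, 53, 53, 53, 52, 53, 52, 53] 
 new [66, 66, 66, 65, 66, 69, 73, 83, 94, 98, 89, 71, 63, 62, 62, 62, 62, 60, 57, 57, 56, 55, 55, 55, 55, 55, 54, 55]
[320 174] old [63, 63, 62, 62, 63, 63, 63, 64, 64, 65, 67, 79, 98, 102, 101, 97, 84, 63, 54, 53, 53, 53, 54, 54, 53, 53, 53, 53] 
 new [66, 66, 66, 66, 66, 66, 66, 67, 67, 68, 70, 82, 101, 106, 105, 101, 87, 66, 57, 57, 56, 56, 56, 55, 55, 55, 54, 55]
```

The lid stays shut with the fingers off it. I retreat, check once more and hand in.

>>> move_arm(rows="0 0 0.03 0 0 0 1; -0.01 -0.02 0.07 0 0 0 1; -0.01 -0.06 0.11 0 0 0 1; -0.01 -0.1 0.14 0 0 0 1; -0.01 -0.14 0.15 0 0 0 1")

```text
t: 36.7
eef_pos: [0.4993, 0.0603, 0.2342]
ee_rot: [-3.121, -0.354, -0.009]
force: [0.8, -1.0, 0.3]
opening: 0.001
grasp_force: 0.0
```

>>> move_arm(rows="0 -0.04 0 0 0 0 1; 0 -0.08 0 0 0 0 1; 0 -0.1 0 0 0 0 1; 0 -0.1 0 0 0 0 1; 0 -0.1 0 0 0 0 1")

```text
t: 37.2
eef_pos: [0.4978, -0.0391, 0.2306]
ee_rot: [-3.121, -0.35, 0.0]
force: [-0.4, 0.4, 0.2]
opening: -0.001
grasp_force: 0.0
```

```bash
python3 - <<'E'
exec(open("chk.py").read())
d=get("scene");print([(g[0].round(3),g[2]) for g in gravers(d,.011)])
a=D["scene"]["img"].astype(int);b=d["img"].astype(int)
for n,p in(("wax",(401,336)),("dish",(434,390)),("spool",(268,202)),("pink",(306,258)),("lid",(560,340))):
    x,y=(np.array(p)/1.25).astype(int);print(n,np.abs(a[y-12:y+12,x-12:x+12]-b[y-12:y+12,x-12:x+12]).mean().round(1))
E
```

```text
t 37.2 tcp [ 0.4978 -0.0391  0.2306] yaw 12.8 tilt 0.0 F [-0.4  0.4  0.2] open mm -0.1 grip 0.0
case xy mm -128.3 -265.7
-0.128 0.06 [[306.0, 175.5], [329.0, 171.8]]
-0.128 0.085 [[305.7, 168.2], [328.9, 164.5]]
-0.11 0.06 [[304.5, 173.1], [327.2, 169.5]]
-0.11 0.085 [[304.1, 165.8], [327.0, 162.3]]
[311 175] old [64, 63, 63, 62, 63, 65, 70, 79, 91, 100, 104, 105, 105, 104, 105, 104, 97, 71, 56, 55, 53, 53, 53, 53, 52, 53, 52, 53] 
 new [66, 66, 66, 66, 66, 68, 73, 82, 95, 103, 107, 109, 108, 108, 108, 108, 99, 73, 58, 57, 55, 55, 55, 54, 55, 55, 55, 54]
[320 174] old [63, 63, 62, 62, 63, 63, 63, 64, 64, 65, 67, 79, 98, 102, 101, 97, 84, 63, 54, 53, 53, 53, 54, 54, 53, 53, 53, 53] 
 new [65, 65, 66, 65, 66, 65, 65, 66, 67, 68, 70, 81, 100, 106, 104, 101, 87, 66, 56, 55, 55, 55, 56, 55, 55, 55, 55, 55]
[(array([-0.352,  0.143]), array([514.,  74.])), (array([ 0.326, -0.344]), array([304., 123.])), (array([ 0.784, -0.528]), array([157., 206.])), (array([ 0.896, -0.535]), array([135., 234.])), (array([ 0.789, -0.32 ]), array([211., 243.]))]
wax 3.4
dish 4.3
spool 4.2
pink 3.9
lid 2.5
```

```bash
python3 -c "
from rig import manip
print(manip.hand_in())"
```

```text
the job is handed in; nothing more can be done
None
```

All four gravers are on the rails, square and with handles towards the latch; the lid is snapped shut, it stayed shut with the robot clear, and the wax, spool and dish were not moved; the job is handed in (no verdict was shown).

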